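# Snap ring onto a hand-truck axle

## Task

Secure the hand-truck wheel: with the gripper's fingertips as pliers, take the larger of the two snap rings by its two upright ears and pinch them fully together so that the ring spreads, carry it spread over the axle end down to the wheel hub, and let go there so that it contracts into the axle's groove and lies level. Leave the smaller snap ring where it lies.

Things in the scene. Friction and masses are not known exactly. Their poses are not given: they have to be found in the camera images.
- ring: Larger snap ring, steel, 0.1 kg, flat on the table. Origin: centre of its opening, underside; z up. At x -36 mm two upright ears with dark eyes, each 14 (x) x 4 (y) mm, tops 40 mm up, side by side along y: 50 mm over both at rest, 20 mm when pinched to the stop (4 to 10 N); springs open them again. Leaves 8.5 mm thick; dark sleeve at x +36. Overall x -43 to 42, y -25 to 25.
- spread (a joint): How far each leaf of the larger ring has moved outwards, m: 0 at rest (opening 14 mm across y, too narrow for the axle), 0.015 with the ears fully pinched (opening a 44 mm circle, concentric with the ring's origin). About 0.001 when contracted in the groove.
- wheel: Hand-truck wheel lying flat, fixed on a 180 x 90 mm plate. Origin: on the upright axle's centre line, table height; x along the plate. Tyre 150 mm wide, top at 45 mm; hub 92 mm wide, flat top at 52 mm. Axle above the hub: groove 16 mm thick from 52 to 74 mm, head 24 mm thick to 86 mm, tapered nose to 96 mm. The ring (8.5 mm thick) belongs in the groove, on or just above the hub, in any yaw.
- small_ring: Smaller snap ring of the same look, not for this axle: 0.6 times the size (42 mm long, 31 mm over its ears, ears 24 mm tall), loose and flat on the table. Origin: centre of its opening, underside; ears towards its -x.
Mind the look-alikes: they are no part of the job. Leave any red look-alike of the ring alone.

How it is judged (in metres and radians):
On the way, in this order (a step that is already met when the one before it is completed fails the run):
1. the larger ring is spread and lifted clear of the table (value of joint spread above 0.011 m and height (world z) of ring above 0.02 m), for 0.1 s.
2. the ring, still spread, is around the axle at the height of the groove (value of joint spread above 0.009 m and horizontal distance between ring and wheel below 0.015 m and z of ring in the frame of wheel below 0.0645 m), for 0.1 s.
At the end, for the whole second after the job is handed in: The larger ring is around the axle within 15 mm of its centre line, contracted (spread below 8 mm), its underside between 46 and 64.5 mm above the wheel's origin so that it sits in the groove under the axle's head, level within 0.2 rad and at rest; the smaller ring is within 30 mm of its start (value of joint spread below 0.008 m and horizontal distance between ring and wheel below 0.015 m and z of ring in the frame of wheel between 0.046 and 0.0645 m and angle between ring's own z axis and vertical below 0.2 rad and linear speed of ring below 0.02 m/s and distance of small_ring from where it was at the start of the episode below 0.03 m); the robot touches nothing.
It fails at once if the smaller ring is pushed or carried away by more than 30 mm (distance of small_ring from where it was at the start of the episode above 0.03 m).
It also fails if it takes over 45 s, if anything falls off the work surface, if the arm or the gripper's body presses on something with over 40 N, if the wrist force passes 120 N, or if a joint passes its speed limit or range.

## Robot

A 6-joint arm with a two-finger parallel gripper is mounted at the origin on the work surface. World frame = base frame: x ahead of the robot, y to its left, z up, the work surface at z = 0. Lengths are in mm, angles in degrees, forces in N, time in s.
With the tool pointing down it reaches from about 300 to 850 mm from the base axis. Payload 4.2 kg.
Tool frame: the origin (TCP) lies midway between the tips of the shut fingers; the grasp point (between the pads) lies env.hold_point_z behind it (env.hold_point_z is the distance from the TCP to the grasp point, in mm); z points along the fingers, y is the line along which they close (so a half turn about z gives the same grasp; the last joint's range is limited). The gripper opens to 91 mm and grips with 3 to 60 N. Pads are 32 mm wide; open, the fingers measure 118 mm over their backs; the gripper's body (76 mm by 178 mm) begins 60 mm behind the grasp point.
Start: joints at [65.374, 18.312, 89.639, -0, 72.044, -1.146], TCP at [229.099, 527.406, 213.976] pointing down, gripper open.
Joint ranges: [-177.97, 177.97], [-48.28, 115.42], [12.27, 149.76], [-77.06, 257.06], [2.81, 150.46], [-146.56, 146.56]. Speed limits (degrees/s): [147.25, 147.25, 180, 180, 180, 180].

## Interface

Orientations are given as [roll, pitch, yaw] about the fixed x, y, z axes, in that order (R = Rz(yaw) Ry(pitch) Rx(roll)).
In Python, from workcell import env, viewer, spotter gives the robot as it stands.
- The arm moves only by the tool apply_moves, never from a script. Its arguments are lists of equal length, an entry for each row: "delta_pos": the shift along the world's x, y, z normalised to -1 to 1, where 1 is 120 mm, a list of three; "rot": the turn, a rotation vector about the world's x, y, z normalised to -1 to 1, where 1 is 1.5 rad, a list of three; "hand": the opening, from 0 (shut) to 1 (fully open). A call has 1 to 10 rows; each row is the pose to reach, as a shift and turn from the pose commanded when the call began; what a row does not reach only later rows make up. A row lasts 1/12 s, in which the tool goes at most 41.7 mm and 7.16 degrees, less where a joint would pass 70% of its speed; a pose out of reach is approached as far as the arm can. A call with a number of a shift or a turn outside -1 to 1 is refused whole. A call with a gripper value outside its range is refused whole. The fingers move at their own pace and stop on an object; "newtons" is the grip in N (left out, the last holds). Time passes only in rows, so rows that repeat a pose let the fingers close. It gives the time, the measured TCP pose, the force, the opening and the grip force at its end, in the units of the state.
- env.state(): the state, without advancing time (a new reading comes with each control period).
- viewer.grab_frame(name): name is "scene" or "side" or "wrist"; returns a dict with "pixels" (480x640x3 uint8, red, green, blue), "camera_matrix" (3x3 intrinsics, pixels), "R" (3x3) and "t" (3): a world point X has camera coordinates R X + t; the wrist camera has in their place "mount" (4x4, takes a point from camera to tool coordinates, whose origin is the TCP and whose axes are the flange's). Camera axes: x right, y down, z forward; pixel columns grow to the right and rows downward; lengths in mm; the calibration is good to about 2 mm. The wrist camera is an equidistant fisheye: a pixel r from the principal point sees the ray r / f radians off the axis. A picture is of the moment at which its call begins: read the wrist's pose just before it. There is no depth.
- env.job_done(): hands the job in; it is judged then, once.
Trained networks look in a picture, given as the dict that the camera call returned (one of the last four; its "shot" number tells which), for a name from the list of things; names that differ only in an ending like _2 or _b are one class to them, and where a whole thing is asked for, a point or a joint stands for the part that bears it (a point fixed in the world has none). Each returns a list of dicts, best first, with "score" (0 to 1); they miss things now and then, are a little off and sometimes report something else, mostly with a low value. They report only what shows in the picture. A call takes as long as a camera call. They do not tell look-alikes from the thing itself.
- spotter.trace(picture, query): "mask" (480x640 bool, what is visible of it) and "box" ([centre column, centre row, width, height] in pixels, round what is visible of it).
- spotter.landmark_of(picture, query): "position" ([column, row] in pixels: a listed point, or the origin of a listed thing).
The state is a dict: "time_s": time; "qpos": joint angles; "qvel": joint speeds; "effort": joint torques, N m; "ee_pos": TCP position; "ee_rot": TCP orientation; "force": force on the tool from outside, world axes, zero at the start; "torque": the same for the moment, N m; "gripper_width": finger opening in mm; "gripper_force": force on a finger pad.
Only numpy, scipy, OpenCV 4.12 (cv2) and the standard library are available. Lean on these libraries where they do the work, as an engineer would, in place of code of your own. Each camera call takes 0.05 s, during which the arm holds its last target. There are 200 camera calls.

## Working session

There is one attempt and no reset: what is moved stays moved. The work goes in short steps, Python scripts to look and compute and a tool call to move; the robot and the scene stay as the last step left them, time stands still between calls to the robot, and variables do not carry over. Pictures are saved under pics/ and viewed, at most 10 in all, crops included, and the job is handed in when it is done.

Besides the shell and the picture viewer there is one more tool, called as name(argument=value, ...), one argument or row to a line, values as JSON. apply_moves: Moves the arm, as the interface text tells. Its arguments: {"type":"object","properties":{"delta_pos":{"type":"array"},"rot":{"type":"array"},"hand":{"type":"array"},"newtons":{"type":"number"}},"required":["delta_pos","rot","hand"]}

```bash
mkdir -p pics; cat > h.py <<'E'
import numpy as np, cv2
from workcell import env, viewer, spotter
def ray(p,px):
    K=np.array(p["camera_matrix"]);R=np.array(p["R"]);t=np.array(p["t"])
    d=R.T@np.linalg.inv(K)@np.array([px[0],px[1],1.]);return -R.T@t,d
def at_z(p,px,z):
    c,d=ray(p,px);return c+d*(z-c[2])/d[2]
def proj(p,X):
    q=np.array(p["camera_matrix"])@(np.array(p["R"])@np.array(X,float)+np.array(p["t"]));return q[:2]/q[2]
E
python3 - <<'E'
from h import *
s=env.state();print(env.hold_point_z,s["ee_pos"],s["ee_rot"],s["gripper_width"],s["time_s"])
ims=[]
for n in("scene","side"):
    p=viewer.grab_frame(n);ims.append(p["pixels"]);cv2.imwrite(f"pics/{n}0.png",p["pixels"][:,:,::-1])
    print(n,-np.array(p["R"]).T@np.array(p["t"]))
    for q in("ring","small_ring","wheel"):
        for z in spotter.landmark_of(p,q)[:4]: print(q,"lm",round(z["score"],2),np.round(z["position"]),np.round(at_z(p,z["position"],0)))
        for z in spotter.trace(p,q)[:4]: print(q,"tr",round(z["score"],2),np.round(z["box"]))
p=viewer.grab_frame("wrist");cv2.imwrite("pics/wrist0.png",p["pixels"][:,:,::-1]);print(p["mount"],p["camera_matrix"])
E
```

```text
18.8 [228.89437515 526.93271415 213.11747425] [-1.79898757e+02 -2.99659868e-03  1.56518376e+02] 91.0056710042025 0.0
scene [1048.07708341  218.05609175  898.8536022 ]
ring lm 0.95 [279. 251.] [ 587. -146.    0.]
ring lm 0.91 [176. 209.] [ 602. -403.    0.]
ring lm 0.8 [230. 232.] [ 596. -263.    0.]
ring lm 0.73 [264. 189.] [ 462. -263.    0.]
ring tr 0.92 [178. 202.  42.  34.]
ring tr 0.7 [230. 231.  32.  45.]
ring tr 0.7 [280. 251.  46.  30.]
ring tr 0.64 [266. 191.  28.  33.]
small_ring tr 0.65 [348. 272.  21.  23.]
wheel lm 0.66 [454. 332.] [585. 236.   0.]
wheel tr 0.6 [452. 339.  96.  97.]
side [ 258.22561108 -783.78192012  868.92815652]
ring lm 0.98 [326. 334.] [ 464. -244.    0.]
ring lm 0.93 [433. 385.] [ 594. -398.    0.]
ring lm 0.77 [369. 269.] [ 595. -134.    0.]
ring lm 0.56 [401. 316.] [ 604. -256.    0.]
ring tr 0.9 [400. 317.  52.  46.]
ring tr 0.9 [330. 332.  44.  60.]
ring tr 0.81 [370. 266.  47.  50.]
ring tr 0.77 [433. 381.  61.  53.]
small_ring lm 0.68 [331. 227.] [565.  -4.   0.]
small_ring tr 0.67 [329. 227.  26.  16.]
wheel lm 0.83 [304. 149.] [597. 251.  -0.]
wheel lm 0.6 [330. 226.] [566.  -1.  -0.]
wheel tr 0.73 [306. 146.  82.  54.]
wheel tr 0.43 [406. 326.  33.  25.]
[[ 8.13082243e-04 -9.63290121e-01 -2.68461322e-01  7.66756406e+01]
 [ 9.99999659e-01  8.22856353e-04  7.61099167e-05  8.04749439e-01]
 [ 1.47589174e-04 -2.68461293e-01  9.63290461e-01 -1.70796880e+02]
 [ 0.00000000e+00  0.00000000e+00  0.00000000e+00  1.00000000e+00]] [[371.64829954   0.         320.88510502]
 [  0.         371.64829954 241.71544672]
 [  0.           0.           1.        ]]
```

View pics/scene0.png

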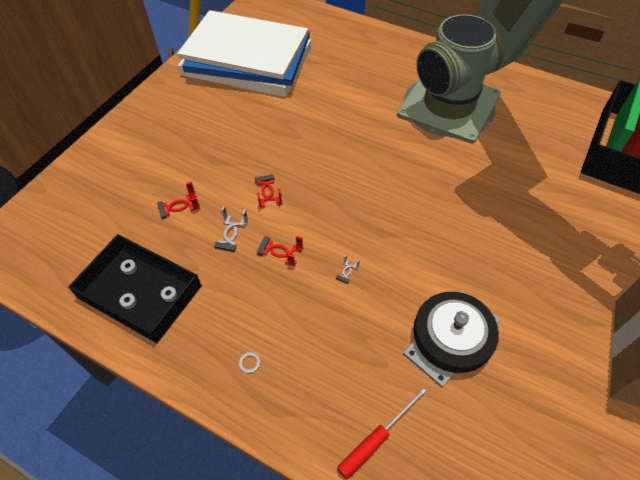

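View pics/side0.png

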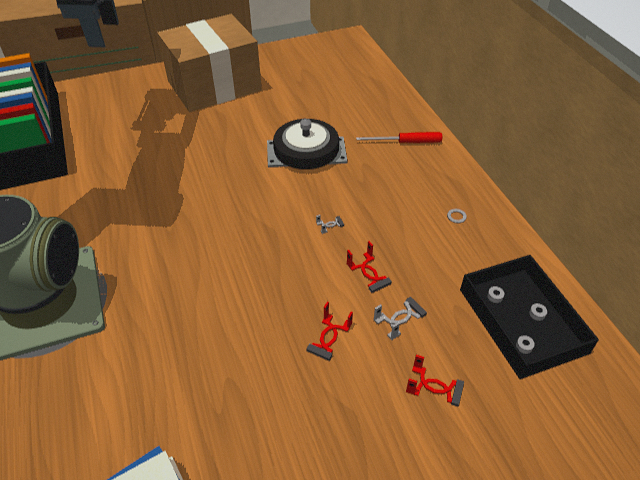

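Candidates (scene): grey large ring (231,232), red look-alikes (178,204), (268,190), (280,251), small grey ring (348,270), plain washer (249,362). Choice: the grey one with the ears at (231,232). I check it in a close crop.

```bash
python3 - <<'E'
from h import *
a=cv2.imread("pics/scene0.png")[197:257,195:265];b=cv2.imread("pics/side0.png")[290:345,365:435]
f=lambda i:cv2.resize(i,None,fx=5.7,fy=5.7,interpolation=cv2.INTER_CUBIC)
a=f(a);b=f(b);h=max(a.shape[0],b.shape[0]);o=np.zeros((h,a.shape[1]+b.shape[1],3),np.uint8);o[:a.shape[0],:a.shape[1]]=a;o[:b.shape[0],a.shape[1]:]=b
cv2.imwrite("pics/crop.png",o);print(a.shape)
E
```

```text
(342, 399, 3)
```

View pics/crop.png

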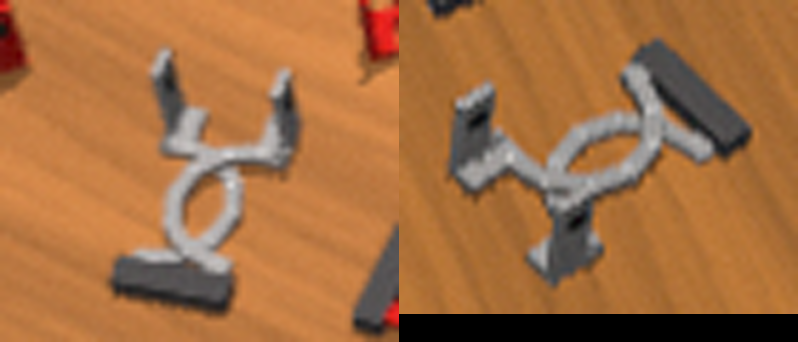

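The crop shows the grey ring, with ear tops at scene about (223,207) and (245,210), side about (378,307) and (395,326), and the sleeve on the far side from the ears. The choice holds.

```bash
python3 - <<'E'
from h import *
S=viewer.grab_frame("scene");D=viewer.grab_frame("side")
for n,p,pts in(("sc",S,[(223.4,207),(244.8,210.2)]),("si",D,[(378.3,307),(395.4,326)])):
    e=[at_z(p,x,40) for x in pts];v=e[1]-e[0];print(n,np.round(e,1),np.round((e[0]+e[1])/2,1),"len",np.linalg.norm(v))
print("sleeve",at_z(S,(225.7,244),11),at_z(D,(416.4,306.1),11))
print("nose",at_z(S,(461,315),94),at_z(D,(306,122),94))
print("small",at_z(S,(348,270),5),at_z(D,(331,227),0))
E
```

```text
sc [[ 570.3 -289.8   40. ]
 [ 555.9 -245.6   40. ]] [ 563.1 -267.7   40. ] len 46.51631079837152
si [[ 559.5 -248.6   40. ]
 [ 570.4 -294.7   40. ]] [ 564.9 -271.6   40. ] len 47.393919362825045
sleeve [ 631.41217229 -247.24340118   11.        ] [ 634.79823338 -251.82021833   11.        ]
nose [598.19190666 234.20449318  94.        ] [594.80937775 226.82187164  94.        ]
small [562.81130557   1.87546599   5.        ] [565.57449122  -4.93434064   0.        ]
```

apply_moves(
  delta_pos=[
    [0.133,-0.316,0],
    [0.266,-0.632,0],
    [0.399,-0.948,0],
  ],
  rot=[
    [0,0,-0.078],
    [0,0,-0.156],
    [0,0,-0.2335],
  ],
  hand=[0.85,0.85,0.85],
)

```text
time_s: 1.1
ee_pos: [277.1, 412.5, 213.7]
ee_rot: [-180.0, 0.0, 136.2]
force: [0.7, -0.3, -0.7]
gripper_width: 77.9
gripper_force: 0.0
```

apply_moves(
  delta_pos=[
    [0.133,-0.316,0],
    [0.266,-0.632,0],
    [0.399,-0.948,0],
  ],
  rot=[
    [0,0,-0.078],
    [0,0,-0.156],
    [0,0,-0.2335],
  ],
  hand=[0.85,0.85,0.85],
)

```text
time_s: 1.35
ee_pos: [325.1, 298.1, 214.1]
ee_rot: [180.0, 0.0, 116.1]
force: [0.6, -0.2, 0.1]
gripper_width: 77.9
gripper_force: 0.0
```

apply_moves(
  delta_pos=[
    [0.133,-0.316,0],
    [0.266,-0.632,0],
    [0.399,-0.948,0],
  ],
  rot=[
    [0,0,-0.078],
    [0,0,-0.156],
    [0,0,-0.2335],
  ],
  hand=[0.85,0.85,0.85],
)

```text
time_s: 1.6
ee_pos: [373.0, 184.3, 214.3]
ee_rot: [179.9, -0.0, 96.0]
force: [1.2, 0.8, 0.6]
gripper_width: 77.2
gripper_force: 0.0
```

apply_moves(
  delta_pos=[
    [0.133,-0.316,0],
    [0.266,-0.632,0],
    [0.399,-0.948,0],
  ],
  rot=[
    [0,0,-0.078],
    [0,0,-0.156],
    [0,0,-0.2335],
  ],
  hand=[0.85,0.85,0.85],
)

```text
time_s: 1.85
ee_pos: [421.0, 70.4, 214.4]
ee_rot: [179.9, -0.0, 75.9]
force: [1.6, 0.5, 0.1]
gripper_width: 77.6
gripper_force: 0.0
```

apply_moves(
  delta_pos=[
    [0.133,-0.316,0],
    [0.266,-0.632,0],
    [0.399,-0.948,0],
  ],
  rot=[
    [0,0,-0.078],
    [0,0,-0.156],
    [0,0,-0.2335],
  ],
  hand=[0.85,0.85,0.85],
)

```text
time_s: 2.1
ee_pos: [468.9, -43.5, 214.3]
ee_rot: [180.0, -0.0, 55.8]
force: [0.1, 0.3, -0.3]
gripper_width: 77.3
gripper_force: 0.0
```

apply_moves(
  delta_pos=[
    [0.133,-0.316,0],
    [0.266,-0.632,0],
    [0.399,-0.948,0],
  ],
  rot=[
    [0,0,-0.078],
    [0,0,-0.156],
    [0,0,-0.2335],
  ],
  hand=[0.85,0.85,0.85],
)

```text
time_s: 2.35
ee_pos: [516.8, -157.3, 214.2]
ee_rot: [180.0, -0.0, 35.7]
force: [0.3, 0.6, 1.0]
gripper_width: 77.4
gripper_force: 0.0
```

apply_moves(
  delta_pos=[
    [0.133,-0.316,0],
    [0.266,-0.632,0],
    [0.399,-0.948,0],
    [0.399,-0.948,-0.3],
    [0.399,-0.948,-0.3],
    [0.399,-0.948,-0.3],
  ],
  rot=[
    [0,0,-0.078],
    [0,0,-0.156],
    [0,0,-0.2335],
    [0,0,-0.2335],
    [0,0,-0.2335],
    [0,0,-0.2335],
  ],
  hand=[0.85,0.85,0.85,0.85,0.85,0.85],
)

```text
time_s: 2.85
ee_pos: [562.9, -268.5, 176.1]
ee_rot: [-179.8, 0.2, 16.0]
force: [-1.1, 0.1, 0.7]
gripper_width: 77.6
gripper_force: 0.0
```

```bash
cat >> h.py <<'E'
from scipy.spatial.transform import Rotation as Ro
def wcam(p,s):
    M=np.array(p["mount"]);T=np.eye(4);T[:3,:3]=Ro.from_euler("xyz",s["ee_rot"],degrees=True).as_matrix();T[:3,3]=s["ee_pos"];return T@M
def wz(p,s,px,z):
    K=np.array(p["camera_matrix"]);d=(np.array(px,float)-K[:2,2])/K[0,0];r=np.hypot(*d)
    v=np.r_[d/max(r,1e-9)*np.sin(r),np.cos(r)];C=wcam(p,s);v=C[:3,:3]@v;return C[:3,3]+v*(z-C[2,3])/v[2]
def wproj(p,s,X):
    K=np.array(p["camera_matrix"]);v=(np.linalg.inv(wcam(p,s))@np.r_[X,1.])[:3];t=np.arctan2(np.hypot(*v[:2]),v[2]);return K[:2,2]+K[0,0]*t*v[:2]/np.hypot(*v[:2])
E
python3 - <<'E'
from h import *
s=env.state();p=viewer.grab_frame("wrist");im=p["pixels"][:,:,::-1].copy()
print(s["ee_pos"],s["ee_rot"])
a=np.radians(16);R=np.array([[np.cos(a),-np.sin(a)],[np.sin(a),np.cos(a)]]);o=np.array([598.6,-259.6])
c0,r0=(wproj(p,s,[o[0],o[1],10])-[70,70]).astype(int);c0=max(c0,0);r0=max(r0,0)
print(c0,r0)
im=cv2.resize(im[r0:r0+140,c0:c0+140],None,fx=4.2,fy=4.2,interpolation=cv2.INTER_CUBIC)
for x,y,z in[(-43,25,40),(-29,25,40),(-43,-25,40),(-29,-25,40),(42,0,8),(0,7,8),(0,-7,8)]:
    q=(wproj(p,s,np.r_[o+R@[x,y],z])-[c0,r0]+.5)*4.2;cv2.circle(im,tuple(int(v) for v in q),2,(0,255,0),-1)
cv2.imwrite("pics/w1.png",im)
E
```

```text
[ 562.89067983 -268.54879542  176.08197443] [-179.78080334    0.2227665    16.01512098]
254 112
```

View pics/w1.png

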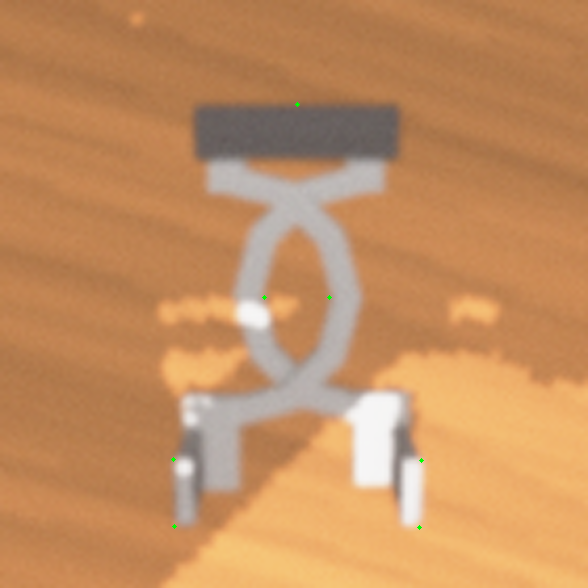

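The predicted dots fall on the ear tops, sleeve and leaves within about 0.5 mm: ears at crop (185,490) and (411,492), opening centre at (298,298). The pose is good, so I go down.

apply_moves(
  delta_pos=[
    [0.005,-0.006,-0.33],
    [0.005,-0.006,-0.66],
    [0.005,-0.006,-1],
    [0.005,-0.006,-1],
  ],
  rot=[
    [0,0,0],
    [0,0,0],
    [0,0,0],
    [0,0,0],
  ],
  hand=[0.8,0.8,0.8,0.8],
)

```text
time_s: 3.23
ee_pos: [560.6, -266.4, 52.7]
ee_rot: [-179.5, 0.5, 16.1]
force: [-1.4, 0.8, -1.4]
gripper_width: 72.7
gripper_force: 0.0
```

apply_moves(
  delta_pos=[
    [0,0,-0.15],
    [0,0,-0.28],
    [0,0,-0.35],
    [0,0,-0.35],
    [0,0,-0.35],
  ],
  rot=[
    [0,0,0],
    [0,0,0],
    [0,0,0],
    [0,0,0],
    [0,0,0],
  ],
  hand=[0.8,0.8,0.8,0.8,0.8],
)

```text
time_s: 3.65
ee_pos: [566.0, -269.8, 18.1]
ee_rot: [179.9, -0.1, 16.1]
force: [0.6, -0.7, 0.3]
gripper_width: 72.7
gripper_force: 0.0
```

apply_moves(
  delta_pos=[
    [-0.005,0,-0.03],
    [-0.005,0,-0.03],
    [-0.005,0,-0.03],
    [-0.005,0,-0.03],
  ],
  rot=[
    [0,0,0],
    [0,0,0],
    [0,0,0],
    [0,0,0],
  ],
  hand=[0.8,0.8,0.65,0.6],
  newtons=25,
)

```text
time_s: 3.98
ee_pos: [564.5, -269.8, 13.0]
ee_rot: [180.0, -0.0, 16.0]
force: [-0.1, -0.8, 0.6]
gripper_width: 62.4
gripper_force: 0.0
```

apply_moves(
  delta_pos=[
    [0,0,0],
    [0,0,0],
    [0,0,0],
    [0,0,0],
    [0,0,0],
    [0,0,0],
    [0,0,0],
    [0,0,0],
    [0,0,0],
    [0,0,0],
  ],
  rot=[
    [0,0,0],
    [0,0,0],
    [0,0,0],
    [0,0,0],
    [0,0,0],
    [0,0,0],
    [0,0,0],
    [0,0,0],
    [0,0,0],
    [0,0,0],
  ],
  hand=[0.5,0.45,0.4,0.35,0.3,0.25,0.2,0.1,0.1,0.1],
  newtons=25,
)

```text
time_s: 4.82
ee_pos: [564.5, -270.0, 12.7]
ee_rot: [180.0, -0.0, 16.0]
force: [0.8, -2.1, 3.9]
gripper_width: 18.2
gripper_force: 25.0
```

apply_moves(
  delta_pos=[
    [0,0,0.1],
    [0,0,0.3],
    [0,0,0.6],
    [0,0,0.9],
    [0,0,1],
    [0,0,1],
    [0,0,1],
  ],
  rot=[
    [0,0,0],
    [0,0,0],
    [0,0,0],
    [0,0,0],
    [0,0,0],
    [0,0,0],
    [0,0,0],
  ],
  hand=[0.1,0.1,0.1,0.1,0.1,0.1,0.1],
)

```text
time_s: 5.4
ee_pos: [563.8, -269.0, 132.6]
ee_rot: [-180.0, 0.0, 16.1]
force: [0.2, -0.9, -1.3]
gripper_width: 18.5
gripper_force: 25.0
```

```bash
python3 - <<'E'
from h import *
s=env.state();p=viewer.grab_frame("wrist");im=p["pixels"][:,:,::-1]
print(s["ee_pos"],s["gripper_width"])
a=cv2.resize(im[80:330,200:450],None,fx=2.2,fy=2.2)
cv2.imwrite("pics/w2.png",a)
E
```

```text
[ 563.79243984 -269.02551559  132.57609009] 18.464976874428913
```

View pics/w2.png

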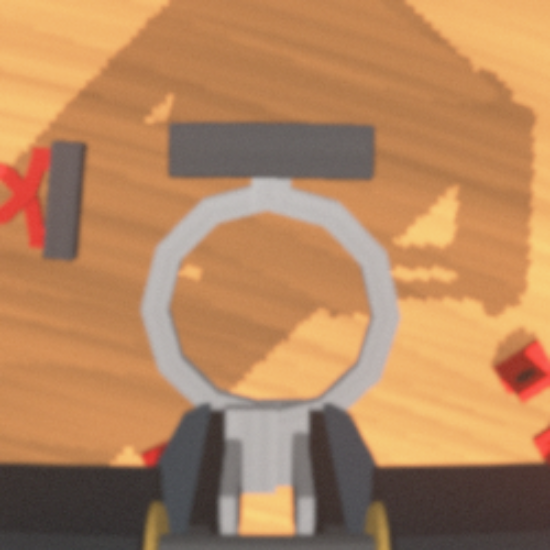

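The ring is held, spread to a full circle, level, with its opening centre at crop (270,305). I carry it to beside the wheel.

apply_moves(
  delta_pos=[
    [0,0.15,0.1],
    [0,0.4,0.15],
    [0,0.7,0.15],
    [0,1,0.15],
  ],
  rot=[
    [0,0,0],
    [0,0,0],
    [0,0,0],
    [0,0,0],
  ],
  hand=[0.1,0.1,0.1,0.1],
)

```text
time_s: 5.78
ee_pos: [562.7, -148.3, 148.2]
ee_rot: [-179.8, 0.2, 16.0]
force: [-0.3, -0.1, -1.6]
gripper_width: 18.1
gripper_force: 25.0
```

apply_moves(
  delta_pos=[
    [0,0.3,0],
    [0,0.6,0],
    [0,0.9,0],
  ],
  rot=[
    [0,0,0],
    [0,0,0],
    [0,0,0],
  ],
  hand=[0.1,0.1,0.1],
)

```text
time_s: 6.03
ee_pos: [562.2, -39.7, 147.8]
ee_rot: [-179.9, 0.3, 16.0]
force: [0.1, -0.1, -1.4]
gripper_width: 18.1
gripper_force: 25.0
```

apply_moves(
  delta_pos=[
    [0,0.3,0],
    [0,0.6,0],
    [0,0.85,0],
    [0,1,0],
    [0,1,0],
    [0,1,0],
    [0,1,0],
  ],
  rot=[
    [0,0,0],
    [0,0,0],
    [0,0,0],
    [0,0,0],
    [0,0,0],
    [0,0,0],
    [0,0,0],
  ],
  hand=[0.1,0.1,0.1,0.1,0.1,0.1,0.1],
)

```text
time_s: 6.62
ee_pos: [563.3, 77.7, 148.8]
ee_rot: [-180.0, 0.2, 16.0]
force: [-0.4, -0.5, -1.1]
gripper_width: 18.5
gripper_force: 25.0
```

```bash
python3 - <<'E'
from h import *
s=env.state();p=viewer.grab_frame("wrist");im=p["pixels"][:,:,::-1]
print(s["ee_pos"],s["ee_rot"],s["gripper_width"])
cv2.imwrite("pics/w3.png",im)
# ring centre relative to TCP from w2-type pixel
zr=s["ee_pos"][2]-12.7+8.5
print("ringc-TCP",wz(p,s,(322.7,218.6),zr)-s["ee_pos"])
for z in spotter.landmark_of(p,"wheel")[:2]: print("wheel lm",z["score"],z["position"],wz(p,s,z["position"],0))
print("nose exp px",wproj(p,s,[596.5,230.5,96]))
S=viewer.grab_frame("scene")["pixels"];D=viewer.grab_frame("side")["pixels"]
f=lambda i:cv2.resize(i[:,:,::-1],None,fx=5,fy=5,interpolation=cv2.INTER_CUBIC)
cv2.imwrite("pics/ax.png",np.hstack([f(S[290:370,420:490]),f(D[105:185,270:340])]))
E
```

```text
[563.26658825  77.67985755 148.84769621] [-179.99983191    0.1999268    16.04379538] 18.531853001502732
ringc-TCP [36.81467237 10.86222381 -4.2       ]
wheel lm 0.91 [159.8, 145.7] [595.8600557  239.93788028   0.        ]
nose exp px [114.75810264 152.81817071]
```

View pics/w3.png

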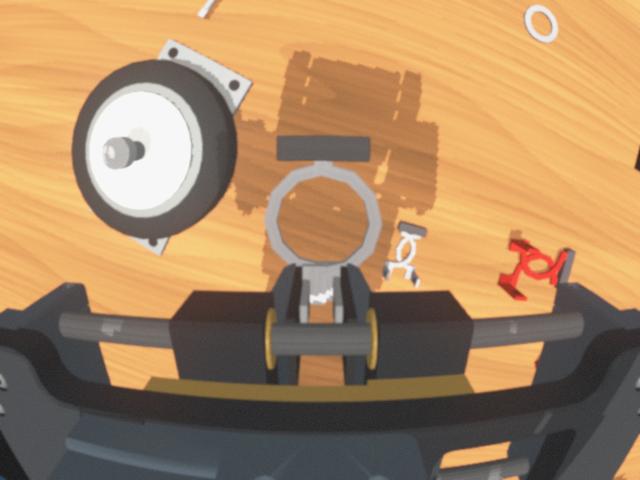

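View pics/ax.png

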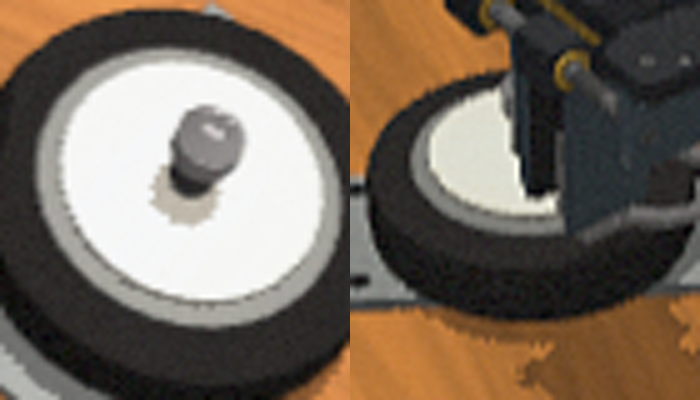

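The wrist picture shows the wheel at (155,150), nose tip near (112,152), hub disc about (86–195, 90–213), the spread ring's opening centre at (323,217), and the small ring untouched at (405,255).

```bash
python3 - <<'E'
from h import *
s=env.state();p=viewer.grab_frame("wrist");im=p["pixels"]
print("nose",wz(p,s,(112,152),96))
# hub: bright low-saturation disc
m=((im.min(2)>170)&(im.max(2).astype(int)-im.min(2)<40)).astype(np.uint8)
n,l,st,c=cv2.connectedComponentsWithStats(m);k=max(range(1,n),key=lambda i:st[i,4]);print(st[k])
cs,_=cv2.findContours((l==k).astype(np.uint8),cv2.RETR_EXTERNAL,cv2.CHAIN_APPROX_NONE)
q=cv2.convexHull(max(cs,key=len))[:,0,:]
w=np.array([wz(p,s,x,52)[:2] for x in q],np.float32);(c2,r)=cv2.minEnclosingCircle(w);print("hub",c2,r,cv2.fitEllipse(w))
S=viewer.grab_frame("scene");print("scene nose",at_z(S,(462,315.5),93))
m=((im.max(2)<75)).astype(np.uint8);m[:, 245:]=0;m[275:]=0
n,l,st,c=cv2.connectedComponentsWithStats(m);k=max(range(1,n),key=lambda i:st[i,4])
cs,_=cv2.findContours((l==k).astype(np.uint8),cv2.RETR_EXTERNAL,cv2.CHAIN_APPROX_NONE)
q=cv2.convexHull(max(cs,key=len))[:,0,:];w=np.array([wz(p,s,x,45)[:2] for x in q],np.float32);print("tyre",st[k],cv2.fitEllipse(w))
g=im[130:345 if 0 else 300,240:400].astype(int)
E
```

```text
nose [597.57841111 233.16291931  96.        ]
[   86    85   116   133 11701]
hub (595.379150390625, 234.25286865234375) 52.849876403808594 ((595.244873046875, 234.24746704101562), (105.25679779052734, 105.36983489990234), 179.25283813476562)
scene nose [597.7060913  236.05686682  93.        ]
tyre [216  97  19  97 583] ((612.010986328125, 175.9945831298828), (32.308868408203125, 74.89168548583984), 105.02117156982422)
```

apply_moves(
  delta_pos=[
    [-0.02,0.3,0],
    [-0.02,0.6,0],
    [-0.02,0.85,0],
    [-0.02,1,0],
  ],
  rot=[
    [0,0,0],
    [0,0,0],
    [0,0,0],
    [0,0,0],
  ],
  hand=[0.1,0.1,0.1,0.1],
)

```text
time_s: 7.25
ee_pos: [561.9, 200.7, 150.6]
ee_rot: [-179.9, -0.1, 16.1]
force: [-0.6, -0.4, -0.9]
gripper_width: 18.3
gripper_force: 25.0
```

apply_moves(
  delta_pos=[
    [0,0.15,0],
    [0,0.216,-0.1],
    [0,0.216,-0.15],
    [0,0.216,-0.15],
    [0,0.216,-0.15],
    [0,0.216,-0.15],
  ],
  rot=[
    [0,0,0],
    [0,0,0],
    [0,0,0],
    [0,0,0],
    [0,0,0],
    [0,0,0],
  ],
  hand=[0.1,0.1,0.1,0.1,0.1,0.1],
)

```text
time_s: 7.75
ee_pos: [561.9, 223.1, 132.2]
ee_rot: [180.0, 0.0, 16.0]
force: [-0.4, -0.0, -1.3]
gripper_width: 18.5
gripper_force: 25.0
```

```bash
python3 - <<'E'
from h import *
s=env.state();p=viewer.grab_frame("wrist");im=p["pixels"][:,:,::-1]
print(s["ee_pos"],s["ee_rot"],s["gripper_width"])
cv2.imwrite("pics/w4.png",cv2.resize(im[120:320,220:420],None,fx=3,fy=3))
E
```

```text
[561.93725737 223.06972001 132.21455156] [1.79972815e+02 2.90347391e-02 1.59701933e+01] 18.504170082822668
```

View pics/w4.png

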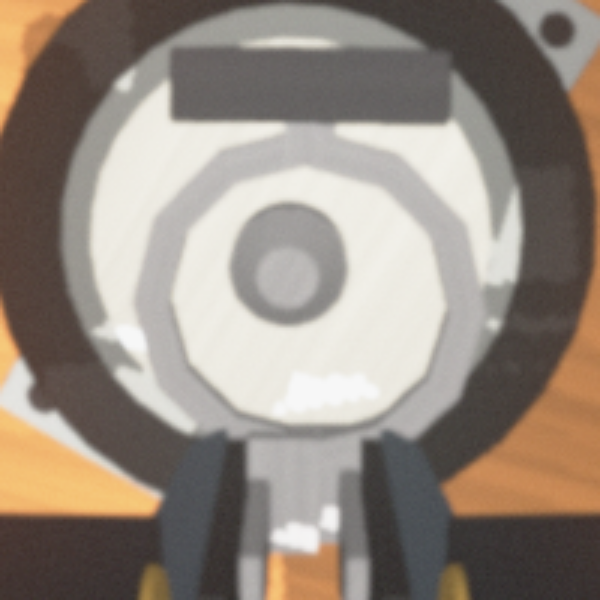

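Opening centre at crop (309,300), nose tip face at (288,278), head circle at (289,264). The axle is inside the opening but slightly off-centre, so I compute the shift.

```bash
python3 - <<'E'
from h import *
s=env.state();p=viewer.grab_frame("wrist")
f=lambda c,z:np.round(wz(p,s,(c[0]/3+220-.33,c[1]/3+120-.33),z),1)
print(s["ee_pos"],"ring",f((309,300),s["ee_pos"][2]-4.2),"nose",f((288,278),96),"head",f((289,264),86))
E
```

```text
[562.14382978 223.22077424 132.52977747] ring [598.4 233.9 128.3] nose [594.8 236.8  96. ] head [595.7 237.   86. ]
```

apply_moves(
  delta_pos=[
    [-0.025,0.025,0],
    [-0.025,0.025,-0.1],
    [-0.025,0.025,-0.2],
    [-0.025,0.025,-0.3],
    [-0.025,0.025,-0.4],
    [-0.025,0.025,-0.47],
    [-0.025,0.025,-0.52],
    [-0.025,0.025,-0.53],
    [-0.025,0.025,-0.53],
    [-0.025,0.025,-0.53],
  ],
  rot=[
    [0,0,0],
    [0,0,0],
    [0,0,0],
    [0,0,0],
    [0,0,0],
    [0,0,0],
    [0,0,0],
    [0,0,0],
    [0,0,0],
    [0,0,0],
  ],
  hand=[0.1,0.1,0.1,0.1,0.1,0.1,0.1,0.1,0.1,0.1],
)

```text
time_s: 8.68
ee_pos: [559.3, 227.5, 69.4]
ee_rot: [-180.0, -0.1, 16.0]
force: [-0.4, 0.1, -1.3]
gripper_width: 18.6
gripper_force: 25.0
```

apply_moves(
  delta_pos=[
    [0,-0.005,-0.02],
    [0,-0.005,-0.02],
    [0,-0.005,-0.02],
  ],
  rot=[
    [0,0,0],
    [0,0,0],
    [0,0,0],
  ],
  hand=[0.1,0.1,0.1],
)

```text
time_s: 8.93
ee_pos: [559.0, 226.7, 66.6]
ee_rot: [180.0, -0.0, 16.0]
force: [-0.2, 0.3, -0.5]
gripper_width: 18.2
gripper_force: 25.0
```

apply_moves(
  delta_pos=[
    [0,0,0],
    [0,0,0],
    [0,0,0],
    [0,0,0],
    [0,0,0],
    [0,0,0],
    [0,0,0],
    [0,0,0],
    [0,0,0],
    [0,0,0],
  ],
  rot=[
    [0,0,0],
    [0,0,0],
    [0,0,0],
    [0,0,0],
    [0,0,0],
    [0,0,0],
    [0,0,0],
    [0,0,0],
    [0,0,0],
    [0,0,0],
  ],
  hand=[0.25,0.3,0.35,0.4,0.45,0.5,0.6,0.7,0.85,0.85],
)

```text
time_s: 9.77
ee_pos: [559.0, 226.8, 66.6]
ee_rot: [-180.0, -0.0, 16.0]
force: [-0.2, -0.3, -0.3]
gripper_width: 69.2
gripper_force: 0.0
```

```bash
python3 - <<'E'
from h import *
s=env.state();p=viewer.grab_frame("wrist");im=p["pixels"][:,:,::-1]
print(s["ee_pos"],s["gripper_width"],s["force"])
S=viewer.grab_frame("scene")["pixels"][:,:,::-1][290:370,420:500]
cv2.imwrite("pics/w5.png",np.hstack([cv2.resize(im[120:320,220:420],(400,400)),cv2.resize(S,(400,400),interpolation=cv2.INTER_CUBIC)]))
E
```

```text
[559.01206872 226.80975778  66.55382232] 69.20277793044102 [-0.18328887 -0.26207513 -0.32003167]
```

View pics/w5.png

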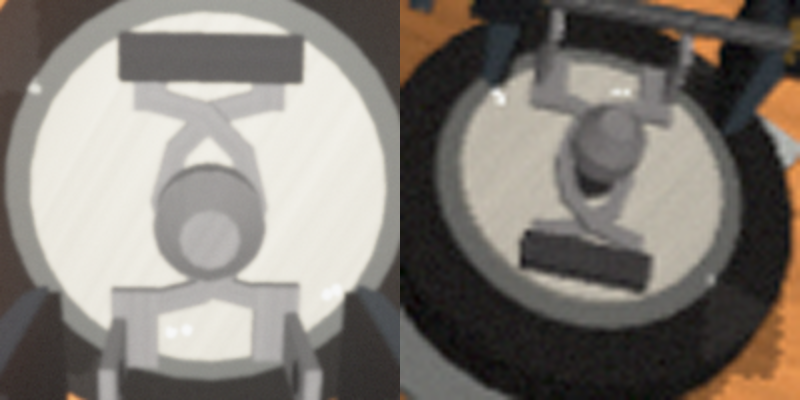

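The ring has contracted under the axle's head (head at (210,225) on the left), and the fingers are clear of the ears. I retract straight up.

apply_moves(
  delta_pos=[
    [0,0,0.1],
    [0,0,0.3],
    [0,0,0.6],
    [0,0,0.9],
    [0,0,1],
    [0,0,1],
    [0,0,1],
  ],
  rot=[
    [0,0,0],
    [0,0,0],
    [0,0,0],
    [0,0,0],
    [0,0,0],
    [0,0,0],
    [0,0,0],
  ],
  hand=[0.85,0.85,0.85,0.85,0.85,0.85,0.85],
)

```text
time_s: 10.45
ee_pos: [558.9, 226.7, 186.8]
ee_rot: [-180.0, -0.1, 16.0]
force: [0.4, -0.2, -0.4]
gripper_width: 77.4
gripper_force: 0.0
```

```bash
python3 - <<'E'
from h import *
im=viewer.grab_frame("wrist")["pixels"][:,:,::-1]
S=viewer.grab_frame("scene")["pixels"][:,:,::-1][290:370,420:500]
cv2.imwrite("pics/w6.png",np.hstack([cv2.resize(im[120:320,220:420],(400,400)),cv2.resize(S,(400,400),interpolation=cv2.INTER_CUBIC)]))
E
```

```text
(no output)
```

View pics/w6.png

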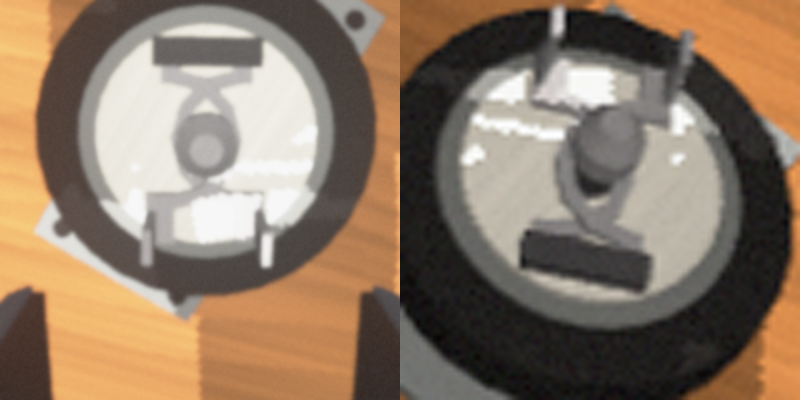

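The ring sits level in the groove, around the axle at (207,145), and the robot is clear of everything. I hand the job in.

```bash
python3 -c "
from workcell import env
print(env.job_done())"
```

```text
the job is handed in; nothing more can be done
None
```

The larger snap ring is contracted in the axle's groove and looks level in the last pictures. I never touched the smaller ring, and the job is handed in at about 10.5 s, with no verdict returned.

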